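# Index the umbrella-crown jig

### The arm

A 6-joint arm with a two-finger parallel gripper is mounted at the origin on the work surface. World frame = base frame: x ahead of the robot, y to its left, z up, the work surface at z = 0. Lengths are in mm, angles in rad, forces in N, time in s.
With the tool pointing down it reaches from about 425 to 950 mm from the base axis. Payload 14.7 kg.
Tool frame: the origin (TCP) lies at the very end of the fingers, on their centre line; the grasp point (between the pads) lies 19 mm behind it; z points along the fingers, y is the direction in which the jaws open and shut (so a half turn about z gives the same grasp; the last joint's range is limited). The gripper opens to 85 mm and grips with 20 to 120 N. Pads are 22 mm wide; open, the fingers measure 114 mm over their backs; the gripper's body (76 mm by 85 mm) begins 54 mm behind the grasp point. The pads swing forward as they close: fully open they stand 13 mm farther back than shut.
Start: joints at [-1.214, 0.48, 1.596, -0, 1.065, -0.047], TCP at [255.41, -597.71, 193.697] pointing down, gripper open.
Joint ranges: [-2.75, 2.75], [-0.82, 2.05], [0.23, 2.67], [-1.56, 4.7], [0.09, 2.69], [-2.92, 2.92]. Speed limits (rad/s): [1.89, 1.89, 2.39, 3.01, 3.01, 3.01].

### API

Orientations are given as a rotation vector (axis times angle).
In Python, from bench import status, cams, job, silhouettes gives the robot as it stands. The module is installed in compiled form; this text tells all that it offers.
- The arm moves only by the tool apply_moves, never from a script. Its arguments are lists of equal length, an entry for each row: "travel": the shift along the world's x, y, z in mm, a list of three; "delta_rot": the turn, a rotation vector about the world's x, y, z in rad, a list of three; "hand": the finger opening in mm, from 0 to 85.4. In form: {"travel": [[tx, ty, tz], ...], "delta_rot": [[rx, ry, rz], ...], "hand": [hand, ...]}. A call has 1 to 8 rows; each row is the pose to reach, as a shift and turn from the pose commanded when the call began; what a row does not reach only later rows make up. A row lasts 1/10 s, in which the tool goes at most 50 mm and 8.59 degrees, less where a joint would pass 70% of its speed; a pose out of reach is approached as far as the arm can. A call with a gripper value outside its range is refused whole. The fingers move at their own pace and stop on an object; the grip force is fixed at half the most. Time passes only in rows, so rows that repeat a pose let the fingers close. It gives the time, the measured TCP pose, the force and the opening at its end, in the units of the state.
- status.read_state(): the state, without advancing time (a new reading comes with each control period).
- cams.get_image(name): name is "scene" or "top" or "wrist"; returns a dict with "img" (480x640x3 uint8, red, green, blue), "camera_matrix" (3x3 intrinsics, pixels), "dist" ([k1, k2, p1, p2, k3] as OpenCV has them; the pictures are not rectified), "rvec" (rotation vector, rad) and "tvec" (3), from world to camera coordinates, as OpenCV has them; the wrist camera has in their place "hand_eye" (4x4, takes a point from camera to tool coordinates, whose origin is the TCP and whose axes are the flange's). Camera axes: x right, y down, z forward; pixel columns grow to the right and rows downward; lengths in mm; the calibration is good to about 2 mm. A picture is of the moment at which its call begins: read the wrist's pose just before it. There is no depth.
- job.job_done(): hands the job in, once; it reports no verdict.
Trained networks look in a picture, given as the dict that the camera call returned (one of the last four; its "shot" number tells which), for a name from the list of things; names that differ only in an ending like _2 or _b are one class to them, and where a whole thing is asked for, a point or a joint stands for the part that bears it (a point fixed in the world has none). Each returns a list of dicts, best first, with "confidence" (0 to 1); they miss things now and then, are a little off and sometimes report something else, mostly with a low value. They report only what shows in the picture. A call takes as long as a camera call.
- silhouettes(picture, target): "mask" (480x640 bool, what is visible of it) and "extent" ([left, top, right, bottom] in pixels, round what is visible of it).
The state is a dict: "time_s": time; "joint_pos": joint angles; "qvel": joint speeds; "effort": joint torques, N m; "ee_pos": TCP position; "orientation": TCP orientation; "force": force on the tool from outside, world axes, zero at the start; "moment": the same for the moment, N m; "grip_width": finger opening in mm.
Only numpy, scipy, OpenCV 4.12 (cv2) and the standard library are available. Lean on these libraries where they do the work, as an engineer would, in place of code of your own. Each camera call takes 0.05 s, during which the arm holds its last target. There are 200 camera calls.

### The job

On the bench stands a round green indexing jig for umbrella crowns. Push the orange lug round with your fingertips, without pinching it, to turn the black dial until its white index line lines up with the long green line on the silver scale collar, then take the fingers away. Leave the jar, the screwdriver and the wooden crook handle where they are.

Things in the scene. Friction and masses are not known exactly. Their poses are not given: they have to be found in the camera images.
- jig: The jig, bolted down: a green round base 224 mm across, 24 mm high (four bolt ears reach 134 mm from the axis, 17 mm high); on it the silver collar, 208 mm across, top 39 mm above the bench; within that the black dial, 160 mm across, top 41 mm above the bench. Origin under its centre, on the bench. At dial and collar angle 0 both lines point along its x axis.
- dial_center (a point): Point on the vertical turning axis of the dial, level with the dial's top face (41 mm above the bench). A brass crown 30 mm across and a thin steel pin stand fixed there, up to 26 mm above the dial's top.
- index_mark (a point): Outer end of the white index line on the black dial (5 mm wide, 42 mm long, radial), 81 mm from the axis, at the level of the dial's top. It turns with the dial; its x axis points radially outward along the line, z up.
- target_line (a point): Inner end of the long green line on the silver collar (5 mm wide, 22 mm long, radial; the other scale lines are thin, short and black), 81 mm from the axis, level with the dial's top. The lines are in line when this point and index_mark coincide. x axis radially outward, z up. The collar is locked and is to stay so.
- lug_top (a point): Centre of the top of the orange lug on the dial, opposite the white line, 55 mm from the axis. The lug is an upright plate along the dial's radius: 34 mm long radially (38 to 72 mm from the axis), 12 mm thick, 40 mm tall (from the dial's top to 81 mm above the bench). x axis points towards the dial's axis. Push on either flat side to turn the dial.
- lug_cheek_a: Half of the orange lug: the 6 mm thick plate that forms its clockwise face seen from above (the face to push for turning counterclockwise). Origin under the plate's centre, on the dial's top.
- lug_cheek_b: The other half of the orange lug: the 6 mm thick plate that forms its counterclockwise face seen from above (the face to push for turning clockwise). Origin under the plate's centre, on the dial's top.
- dial (a joint): Angle of the dial in the jig, rad, growing counterclockwise seen from above. It turns either way, well over a full turn, against a steady friction of 0.12 N m (2 to 3 N at the lug), and stays where it is left. The lines meet when this equals the collar's angle or differs from it by a whole turn.
- collar (a joint): Angle of the locked scale collar in the jig, rad, same zero and sense as the dial's: where the green line is. It differs from one start to another.
- jar: Closed amber jar with a white cap, loose on the bench, 52 mm across, 70 mm tall. Origin at the centre of its underside. To be left alone.
- screwdriver: Screwdriver lying loose on the bench, about 200 mm long along its x axis, handle to -x. To be left alone.
- crook: Dark wooden J-shaped umbrella handle lying loose on the bench, about 153 mm by 78 mm, 18 mm thick, with a brass band. Origin in the straight shank on the bench, x along the shank towards the bend. To be left alone.

How it is judged:
By the outcome, as a careful person would: the job done as asked, in the order asked, and still so for the second after the job is handed in, with the robot touching nothing.
It also fails if it takes over 42 s, if anything falls off the work surface, if the arm or the gripper's body presses on something with over 40 N, if the wrist force passes 120 N, or if a joint passes its speed limit or range.

## Working session

There is one attempt and no reset: what is moved stays moved. The work goes in short steps, Python scripts to look and compute and a tool call to move; the robot and the scene stay as the last step left them, time stands still between calls to the robot, and variables do not carry over. Pictures are saved under pics/ and viewed, about 8 in all and at most 12, crops included, and the job is handed in when it is done.

Besides the shell and the picture viewer there is one more tool, called after "Request:" by a JSON object that holds its "name" and its "arguments". apply_moves: Moves the arm, as the interface text tells. Its arguments: {"type":"object","properties":{"travel":{"type":"array","items":{"type":"array","items":{"type":"number"}}},"delta_rot":{"type":"array","items":{"type":"array","items":{"type":"number"}}},"hand":{"type":"array","items":{"type":"number"}}},"required":["travel","delta_rot","hand"]}

```bash
mkdir -p pics; cat > h.py <<'E'
import numpy as np, cv2
from bench import status, cams, job, silhouettes
def ray(pic,uv):
    K,d=pic["camera_matrix"],pic["dist"]
    K=np.array(K,float);d=np.array(d,float)
    n=cv2.undistortPoints(np.array(uv,float).reshape(-1,1,2),K,d).reshape(-1,2)
    v=np.c_[n,np.ones(len(n))]
    if "rvec" in pic:
        R=cv2.Rodrigues(np.array(pic["rvec"],float))[0];t=np.array(pic["tvec"],float).ravel()
        return -R.T@t, v@R
    T=pic["T"]; return T[:3,3], v@T[:3,:3].T
def onplane(pic,uv,z):
    o,v=ray(pic,uv); return (o+v*((z-o[2])/v[:,2])[:,None])[:,:2]
def proj(pic,P):
    if "rvec" in pic: r,t=np.array(pic["rvec"],float),np.array(pic["tvec"],float)
    else:
        Ti=np.linalg.inv(pic["T"]); r=cv2.Rodrigues(Ti[:3,:3])[0]; t=Ti[:3,3]
    return cv2.projectPoints(np.array(P,float).reshape(-1,1,3),r,t,np.array(pic["camera_matrix"],float),np.array(pic["dist"],float))[0].reshape(-1,2)
def get(name):
    s=status.read_state(); p=cams.get_image(name)
    if name=="wrist":
        T=np.eye(4);T[:3,:3]=cv2.Rodrigues(np.array(s["orientation"],float))[0];T[:3,3]=s["ee_pos"]
        p["T"]=T@np.array(p["hand_eye"],float)
    return p
def cen(m):
    ys,xs=np.nonzero(m); return xs.mean(),ys.mean()
def save(p,n): cv2.imwrite("pics/"+n,p["img"][:,:,::-1])
E
python3 - <<'E'
from h import *
p=get("top"); save(p,"top1.png")
s=status.read_state(); print(s["time_s"],s["ee_pos"],s["orientation"],s["grip_width"])
for n,z in [("jig",20),("dial",41),("index_mark",41),("target_line",41),("lug_cheek_a",81),("jar",70),("screwdriver",10),("crook",18),("collar",39)]:
    for r in silhouettes(p,n)[:2]:
        c=cen(r["mask"]); print(n,r["confidence"],np.round(c),r["extent"],onplane(p,[c],z).round(1))
q=get("scene"); save(q,"scene1.png")
E
```

```text
0.05 [ 255.24869422 -597.30181816  193.07060398] [-3.07662285e+00 -6.29705524e-01  2.85635510e-04] 85.27546726402848
jig 0.9 [331. 258.] [275.3, 206.2, 385.5, 315.2] [[587.6   9.2]]
dial 0.58 [331. 255.] [291.9, 219.1, 367.8, 291.7] [[589.7   9. ]]
index_mark 0.64 [331. 255.] [291.0, 218.4, 371.2, 297.4] [[589.9   9.3]]
target_line 0.69 [332. 258.] [282.1, 207.1, 382.8, 305.8] [[582.9   8.4]]
target_line 0.3 [331. 255.] [293.4, 216.4, 368.4, 293.1] [[589.2   8.7]]
lug_cheek_a 0.56 [314. 230.] [307.5, 222.8, 318.4, 240.8] [[637.  37.]]
jar 0.65 [230. 250.] [216.7, 236.8, 246.7, 264.7] [[627.3 206.4]]
screwdriver 0.59 [427. 255.] [416.6, 196.1, 438.0, 285.1] [[ 562.5 -192. ]]
crook 0.78 [308. 176.] [281.1, 154.4, 348.8, 200.1] [[775.7  28.5]]
collar 0.76 [333. 259.] [281.1, 208.6, 384.8, 310.5] [[582.3   7.5]]
```

View pics/top1.png

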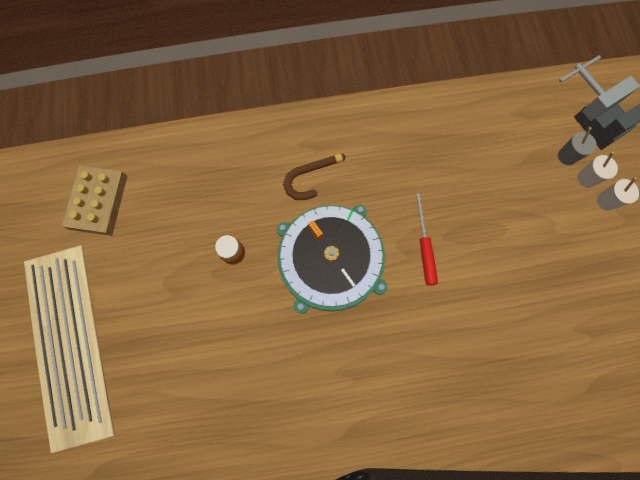

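View pics/scene1.png

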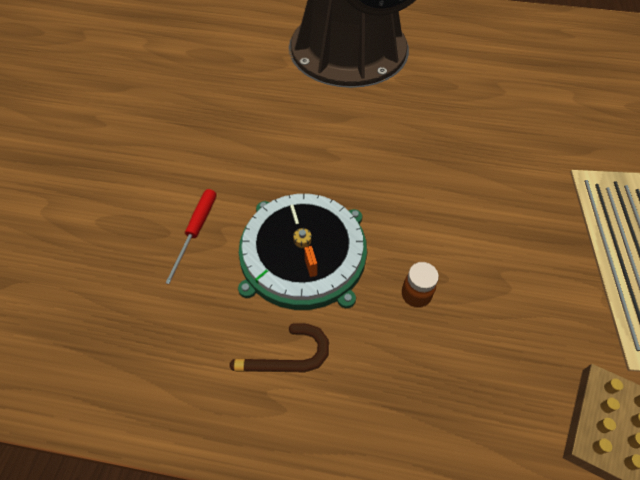

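The top view shows the jig at about (331,255): orange lug at (315,229), white line from (342,268) to (354,286), and long green line at (351,213). The jar is at (230,250), the screwdriver at (427,240) and the crook at (310,177), all clear of the lug's path. The scene view agrees. Next I'll get the angles from colour.

```bash
cat >> h.py <<'E'
def angles(p,c0,verbose=True):
    """colour blobs rectified onto a metric top view at z=41 (lines); returns angles in deg about c0"""
    c=np.array(c0,float); S=4; N=240*S
    g=np.arange(N)/S-120
    X,Y=np.meshgrid(g,g)  # X world x, Y world y offsets
    uv=proj(p,np.c_[c[0]+X.ravel(),c[1]+Y.ravel(),np.full(X.size,41.)]).astype(np.float32).reshape(N,N,2)
    im=cv2.remap(p["img"],uv[...,0],uv[...,1],cv2.INTER_LINEAR)
    h=cv2.cvtColor(im,cv2.COLOR_RGB2HSV).astype(int); r=np.hypot(X,Y)
    H,Sa,V=h[...,0],h[...,1],h[...,2]
    out={}
    for n,m in dict(white=(r>34)&(r<76)&(V>130)&(Sa<70),green=(r>84)&(r<101)&(H>45)&(H<85)&(Sa>90)).items():
        if m.sum()<20: out[n]=None; continue
        k,l,st,_=cv2.connectedComponentsWithStats(m.astype(np.uint8)); m=l==1+st[1:,4].argmax()
        x,y=X[m],Y[m]; out[n]=(round(float(np.degrees(np.arctan2(y.mean(),x.mean()))),2),int(m.sum()//16),round(float(np.hypot(x.mean(),y.mean())),1),
          round(float(np.degrees(cv2.fitLine(np.c_[x,y].astype(np.float32),cv2.DIST_L2,0,.01,.01).ravel()[1::-1] @ np.eye(2)[0]*0+np.arctan2(*cv2.fitLine(np.c_[x,y].astype(np.float32),cv2.DIST_L2,0,.01,.01).ravel()[1::-1]))),1))
    return out,im
def center(p,c0):
    """dial centre: circle fit to the dark dial/silver collar edge (r=80, z=41)"""
    c=np.array(c0,float); g=cv2.cvtColor(p["img"],cv2.COLOR_RGB2GRAY).astype(np.float32)
    rr=np.arange(70,92,.25)
    for _ in range(4):
        P=[]
        for a in np.radians(np.arange(0,360,2)):
            d=np.array([np.cos(a),np.sin(a)]); q=np.c_[c+rr[:,None]*d,np.full(len(rr),40.)]
            uv=proj(p,q).astype(np.float32)
            v=cv2.remap(g,uv[None,:,0],uv[None,:,1],cv2.INTER_LINEAR).ravel()
            if not ((uv>2).all() and (uv<[637,477]).all()): continue
            dv=v[6:]-v[:-6]; i=dv.argmax()
            if dv[i]>25: P.append(c+rr[i+3]*d)
        P=np.array(P); A=np.c_[2*P,np.ones(len(P))]; w=np.ones(len(P))
        for _ in range(8):
            s=np.linalg.lstsq(A*w[:,None],(P**2).sum(1)*w,rcond=None)[0]
            R=np.sqrt(s[2]+s[:2]@s[:2]); e=np.hypot(*(P-s[:2]).T)-R; w=1/(1+(e/1.)**2)
        c=s[:2]
    return c,R,len(P)
E
python3 - <<'E'
from h import *
for n in ["top","scene"]:
    p=get(n); c,R,k=center(p,[589,9]); print(n,c.round(1),R.round(1),k)
    o,im=angles(p,c); print(o)
    r=silhouettes(p,"lug_cheek_a")
    if r: print("lug",onplane(p,[cen(r[0]["mask"])],65)-c)
E
```

```text
top [591.4   9.3] 79.5 177
{'white': (-153.67, 268, 56.4, 26.1), 'green': (-34.39, 69, 92.8, -34.8)}
lug [[47.66963372 26.2336103 ]]
scene [592.1   9.9] 79.6 178
{'white': (-153.98, 220, 56.8, 26.0), 'green': (-34.16, 87, 92.5, -34.5)}
lug [[51.22131435 22.16763406]]
```

Request:
{"name": "apply_moves", "arguments": {"travel": [[400, 602, 0], [400, 602, 0], [400, 602, 0], [400, 602, 0], [400, 602, 0], [400, 602, 0], [400, 602, 0], [400, 602, 0]], "delta_rot": [[0, 0, 0.054], [0, 0, 0.054], [0, 0, 0.054], [0, 0, 0.054], [0, 0, 0.054], [0, 0, 0.054], [0, 0, 0.054], [0, 0, 0.054]], "hand": [0, 0, 0, 0, 0, 0, 0, 0]}}

```text
time_s: 1.55
ee_pos: [477.7, -262.8, 194.0]
orientation: [3.059, 0.712, 0.001]
force: [0.7, 0.1, 0.3]
grip_width: 0.0
```

Request:
{"name": "apply_moves", "arguments": {"travel": [[178, 268, 0], [178, 268, 0], [178, 268, 0], [178, 268, 0], [178, 268, 0], [178, 268, 0], [178, 268, 0], [178, 268, 0]], "delta_rot": [[0, 0, 0], [0, 0, 0], [0, 0, 0], [0, 0, 0], [0, 0, 0], [0, 0, 0], [0, 0, 0], [0, 0, 0]], "hand": [0, 0, 0, 0, 0, 0, 0, 0]}}

```text
time_s: 2.35
ee_pos: [656.0, 6.1, 193.4]
orientation: [-3.058, -0.717, -0.001]
force: [-0.0, -0.9, 0.9]
grip_width: 0.1
```

```bash
python3 - <<'E'
from h import *
s=status.read_state(); print(s["ee_pos"],s["force"],s["joint_pos"])
p=get("wrist"); c=np.array([591.7,9.6])
for a,z in [(206.2,41),(-34.3,41)]:
    pass
pts=[[*c,41],[c[0]+80*np.cos(np.radians(-153.8)),c[1]+80*np.sin(np.radians(-153.8)),41],[c[0]+81*np.cos(np.radians(-34.3)),c[1]+81*np.sin(np.radians(-34.3)),41],[c[0]+55*np.cos(np.radians(26.2)),c[1]+55*np.sin(np.radians(26.2)),81],[s["ee_pos"][0],s["ee_pos"][1],s["ee_pos"][2]]]
print(proj(p,pts).round())
save(p,"wrist1.png")
E
```

```text
[656.02751541   6.1144078  193.35337731] [-0.03233042 -0.90982016  0.94613518] [-3.71183655e-02  4.88850533e-01  1.58213269e+00  4.32411272e-04
  1.07025764e+00  1.07264446e+00]
[[285. 279.]
 [287. 355.]
 [363. 237.]
 [278. 231.]
 [319. 281.]]
```

View pics/wrist1.png

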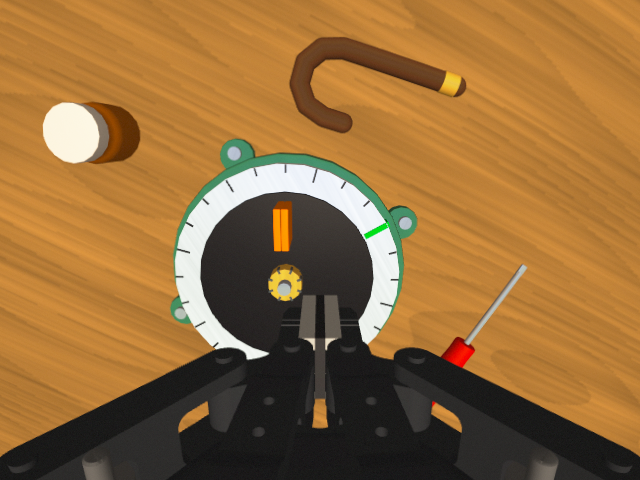

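The wrist view agrees with the measured geometry: crown at (285,285), lug at (282,230), green line at (376,231). The closed fingertips, at about (320,300), are clear on the clockwise side of the lug. Now I'll lower them.

Request:
{"name": "apply_moves", "arguments": {"travel": [[0, 0, -45], [0, 0, -90], [0, 0, -120], [0, 0, -136], [0, 0, -136], [0, 0, -136]], "delta_rot": [[0, 0, 0], [0, 0, 0], [0, 0, 0], [0, 0, 0], [0, 0, 0], [0, 0, 0]], "hand": [0, 0, 0, 0, 0, 0]}}

```text
time_s: 3.0
ee_pos: [655.4, 2.8, 58.9]
orientation: [3.06, 0.712, 0.002]
force: [0.0, -1.0, 0.7]
grip_width: -0.2
```

```bash
python3 - <<'E'
from h import *
s=status.read_state(); print(s["ee_pos"],s["force"])
# path: tool pose for lug angle phi with tangential stand-off d; deltas from present pose
c=np.array([591.7,9.6]); e=np.array(s["ee_pos"][:2])
def pos(phi,d=20.5,R=55):
    a=np.radians(phi); return c+R*np.array([np.cos(a),np.sin(a)])-d*np.array([-np.sin(a),np.cos(a)])
for f in np.arange(26.2,146,6): print(round(f,1),np.round(pos(f)-e,1),round(np.radians(f-26.2),3))
E
```

```text
[655.37500255   2.76127535  58.89197607] [ 0.04637274 -0.95331554  0.65366174]
26.2 [-5.3 12.7] 0.0
32.2 [-6.2 18.8] 0.105
38.2 [-7.8 24.7] 0.209
44.2 [-10.   30.5] 0.314
50.2 [-12.7  36. ] 0.419
56.2 [-16.   41.1] 0.524
62.2 [-19.9  45.9] 0.628
68.2 [-24.2  50.3] 0.733
74.2 [-29.   54.2] 0.838
80.2 [-34.1  57.5] 0.942
86.2 [-39.6  60.4] 1.047
92.2 [-45.3  62.6] 1.152
98.2 [-51.2  64.2] 1.257
104.2 [-57.3  65.2] 1.361
110.2 [-63.4  65.5] 1.466
116.2 [-69.6  65.2] 1.571
122.2 [-75.6  64.3] 1.676
128.2 [-81.6  62.7] 1.78
134.2 [-87.3  60.6] 1.885
140.2 [-92.8  57.8] 1.99
```

Request:
{"name": "apply_moves", "arguments": {"travel": [[-2.5, 6, 0], [-5.3, 12.7, 0], [-6.2, 18.8, 0], [-7.8, 24.7, 0], [-10, 30.5, 0], [-12.7, 36, 0], [-12.7, 36, 0]], "delta_rot": [[0, 0, 0], [0, 0, 0], [0, 0, 0.105], [0, 0, 0.209], [0, 0, 0.314], [0, 0, 0.419], [0, 0, 0.419]], "hand": [0, 0, 0, 0, 0, 0, 0]}}

```text
time_s: 3.7
ee_pos: [642.0, 40.7, 58.7]
orientation: [2.842, 1.338, 0.001]
force: [-0.4, -0.3, -0.4]
grip_width: 0.3
```

```bash
cat > m.py <<'E'
from h import *
import sys
s=status.read_state(); print(np.round(s["ee_pos"],1),np.round(s["force"],1),s["time_s"], "joint6",round(s["joint_pos"][5],2))
c=np.array([591.7,9.6])
for n in ["top","scene","wrist"]:
    p=get(n); o,im=angles(p,c); print(n,o)
    if len(sys.argv)>1 and n==sys.argv[1]: save(p,sys.argv[2])
d=np.array(s["ee_pos"][:2])-c; print("tool angle about axis",np.degrees(np.arctan2(d[1],d[0])).round(1),np.hypot(*d).round(1))
E
python3 m.py
```

```text
[642.   40.7  58.7] [-0.4 -0.3 -0.4] 3.7 joint6 0.71
top {'white': None, 'green': None}
scene {'white': None, 'green': (-33.88, 85, 92.5, -34.5)}
wrist {'white': None, 'green': (-34.14, 96, 92.5, -34.1)}
tool angle about axis 31.7 59.1
```

```bash
python3 - <<'E'
from h import *
a=get("scene")["img"][150:330,200:400]; b=get("wrist")["img"]
im=np.hstack([cv2.resize(a,(400,360)),cv2.resize(b,(400,300))[:,:].copy() if 0 else cv2.copyMakeBorder(cv2.resize(b,(400,300)),0,60,0,0,cv2.BORDER_CONSTANT)])
cv2.imwrite("pics/c2.png",im[:,:,::-1])
E
```

```text
(no output)
```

View pics/c2.png

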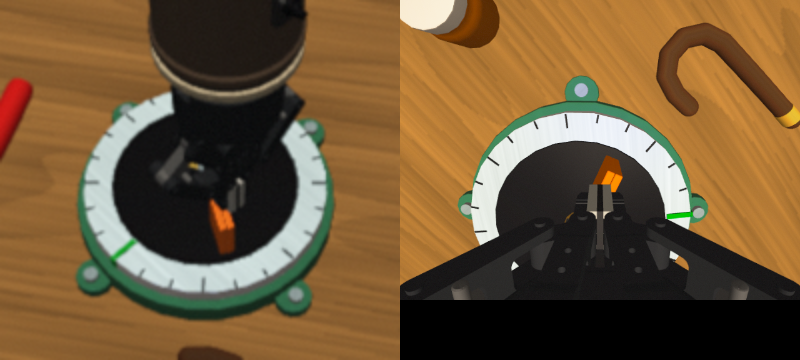

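```bash
python3 - <<'E'
from h import *
c=np.array([591.7,9.6]); s=status.read_state()
w=get("wrist"); q=get("scene")
big=cv2.resize(w["img"][200:440,180:500],(800,600)).copy(); 
def corners(phi,z=81):
    a=np.radians(phi); r=np.array([np.cos(a),np.sin(a)]); t=np.array([-r[1],r[0]])
    return np.array([[*(c+R*r+T*t),z] for R,T in [(38,-6),(72,-6),(72,6),(38,6)]])
for n,p in [("wrist",w),("scene",q)]:
    h=cv2.cvtColor(p["img"],cv2.COLOR_RGB2HSV); m=((h[...,0]>4)&(h[...,0]<20)&(h[...,1]>200)&(h[...,2]>120))
    if n=="scene": m[:150]=0;m[330:]=0;m[:,:200]=0;m[:,400:]=0
    print(n,"orange",cen(m),np.percentile(np.nonzero(m)[1],[1,99]),np.percentile(np.nonzero(m)[0],[1,99]))
    for f in (20,26,32,38,44,50,56): print(f,proj(p,corners(f)).mean(0).round(),)
    print("tcp",proj(p,[s["ee_pos"]]).round())
for f,col in ((26,(0,255,0)),(50,(255,0,255))):
    for z in (41,81): cv2.polylines(big,[((proj(w,corners(f,z))-[180,200])*2.5).astype(int)],True,col,1)
cv2.imwrite("pics/w3.png",big[:,:,::-1])
E
```

```text
wrist orange (np.float64(283.55884450784595), np.float64(187.7268188302425)) [ 64. 624.] [  2. 304.]
20 [337. 314.]
26 [326. 309.]
32 [314. 305.]
38 [301. 302.]
44 [288. 300.]
50 [275. 299.]
56 [262. 300.]
tcp [[319. 281.]]
scene orange (np.float64(304.55445544554453), np.float64(254.78217821782178)) [205. 316.] [189. 265.]
20 [307. 255.]
26 [310. 255.]
32 [314. 254.]
38 [317. 252.]
44 [320. 251.]
50 [323. 249.]
56 [326. 247.]
tcp [[314. 263.]]
```

View pics/w3.png

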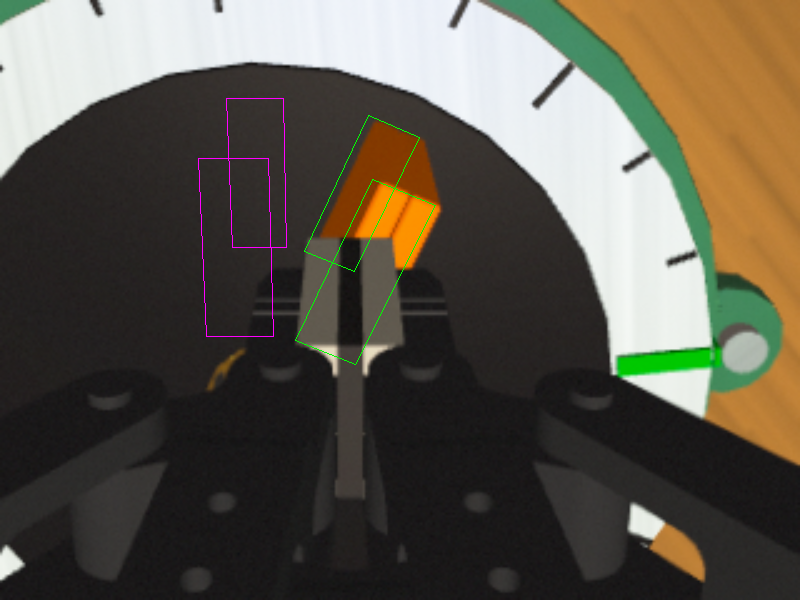

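```bash
python3 - <<'E'
from h import *
c=np.array([591.7,9.6]); s=status.read_state()
w=get("wrist"); q=get("scene")
print("wrist cam pos",w["T"][:3,3],"hand_eye",np.round(w["hand_eye"],2).tolist(),"f",w["camera_matrix"][0][0])
x0,y0=260,200
big=cv2.resize(q["img"][y0:y0+75,x0:x0+100],(800,600),interpolation=cv2.INTER_CUBIC)
for k,off in enumerate((0,10,20,30,40)):
    P=np.array(s["ee_pos"])+[0,0,off]; u=((proj(q,[P])[0]-[x0,y0])*8).astype(int)
    cv2.drawMarker(big,tuple(int(v) for v in u),(0,255,255),cv2.MARKER_CROSS,14,1); cv2.putText(big,str(off),(int(u[0])+8,int(u[1])),0,.5,(0,255,255),1)
    print(off,"wrist px",proj(w,[P])[0].round(1))
cv2.imwrite("pics/s4.png",big[:,:,::-1])
E
```

```text
wrist cam pos [686.41082677  91.81849444 237.55363862] hand_eye [[-0.0, -0.96, -0.28, 68.68], [1.0, -0.0, -0.0, 0.3], [0.0, -0.28, 0.96, -179.78], [0.0, 0.0, 0.0, 1.0]] f 386.1901209678981
0 wrist px [319.4 280.7]
10 wrist px [319.3 288.2]
20 wrist px [319.3 296.7]
30 wrist px [319.3 306.1]
40 wrist px [319.3 316.6]
```

View pics/s4.png

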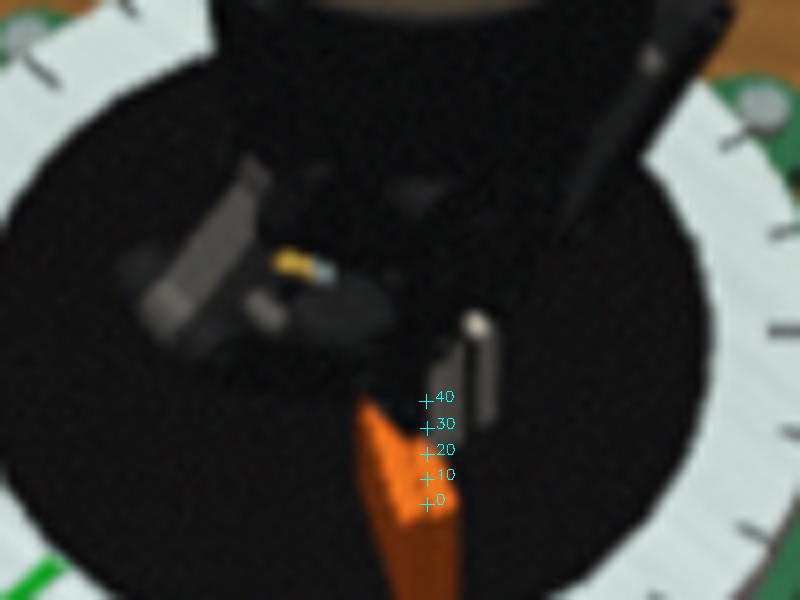

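```bash
python3 - <<'E'
from h import *
s=status.read_state(); w=get("wrist"); q=get("scene"); print(s["ee_pos"])
R=w["T"]@np.linalg.inv(np.array(w["hand_eye"]))
for a,b in (((320,295),(318,254.5)),((304,295),(320.9,253)),((336,295),(315.5,255.2))):
    o1,v1=ray(w,[a]);o2,v2=ray(q,[b]);v1,v2=v1[0],v2[0]
    t=np.linalg.lstsq(np.c_[v1,-v2],o2-o1,rcond=None)[0]
    P=(o1+t[0]*v1+o2+t[1]*v2)/2; print(P.round(1),"gap",np.linalg.norm(o1+t[0]*v1-o2-t[1]*v2).round(1),"tool",(np.linalg.inv(R)@[*P,1])[:3].round(1))
E
```

```text
[642.13517792  39.32139163  57.67930166]
[649.3  47.6  99.9] gap 1.3 tool [ 10.9   0.2 -42.2]
[643.9  50.9  97.1] gap 1.9 tool [ 10.1  -6.  -39.4]
[655.   45.1 105.6] gap 0.1 tool [ 12.7   6.2 -47.9]
```

The lug is still at 26°. The fingertips passed over it, so their visible ends must sit at least 22 mm above the reported TCP. I'll go back the way I came and lower in small steps while watching the force.

Request:
{"name": "apply_moves", "arguments": {"travel": [[2.7, -6, 0], [5, -12, 0], [7, -18, 0], [8, -24, 0], [12.7, -36, 0], [12.7, -36, 0], [12.7, -36, -8], [12.7, -36, -10]], "delta_rot": [[0, 0, -0.105], [0, 0, -0.21], [0, 0, -0.314], [0, 0, -0.419], [0, 0, -0.419], [0, 0, -0.419], [0, 0, -0.419], [0, 0, -0.419]], "hand": [0, 0, 0, 0, 0, 0, 0, 0]}}

```text
time_s: 5.05
ee_pos: [654.1, 3.6, 46.6]
orientation: [-3.059, -0.715, 0.002]
force: [-0.0, 0.2, -1.1]
grip_width: -0.0
```

Request:
{"name": "apply_moves", "arguments": {"travel": [[0, 0, -3], [0, 0, -6], [0, 0, -6]], "delta_rot": [[0, 0, 0], [0, 0, 0], [0, 0, 0]], "hand": [0, 0, 0]}}

```text
time_s: 5.35
ee_pos: [654.4, 3.7, 41.2]
orientation: [-3.059, -0.714, 0.001]
force: [0.1, -0.2, 0.5]
grip_width: 0.0
```

Request:
{"name": "apply_moves", "arguments": {"travel": [[0, 0, -4], [0, 0, -8], [0, 0, -12], [0, 0, -14], [0, 0, -14]], "delta_rot": [[0, 0, 0], [0, 0, 0], [0, 0, 0], [0, 0, 0], [0, 0, 0]], "hand": [0, 0, 0, 0, 0]}}

```text
time_s: 5.85
ee_pos: [654.5, 3.5, 27.3]
orientation: [-3.059, -0.713, 0.001]
force: [0.5, 0.4, 0.6]
grip_width: -0.5
```

```bash
python3 - <<'E'
from h import *
s=status.read_state(); print(s["ee_pos"],s["force"])
w=get("wrist"); q=get("scene")
a=cv2.resize(q["img"][190:290,250:350],(400,400),interpolation=cv2.INTER_CUBIC); b=cv2.resize(w["img"][200:400,220:420],(400,400))
cv2.imwrite("pics/c5.png",np.hstack([a,b])[:,:,::-1])
E
```

```text
[654.52678885   3.45927848  27.26766926] [0.49109927 0.38276006 0.55287626]
```

View pics/c5.png

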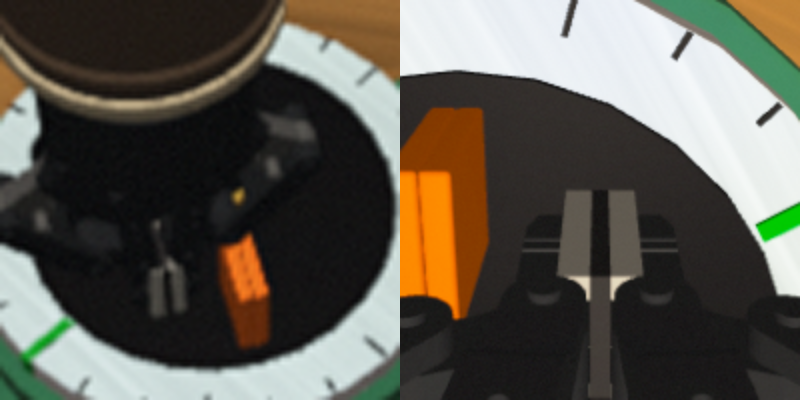

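```bash
python3 - <<'E'
from h import *
s=status.read_state(); w=get("wrist"); q=get("scene"); print(s["ee_pos"])
R=w["T"]@np.linalg.inv(np.array(w["hand_eye"]))
# tip outer corners in wrist/scene; then knuckle hinge guess
for n,a,b in (("tip",(320,295),(292,268.2)),("tipL",(302.5,295),(295.5,267.5)),("tipR",(338,295),(288.5,269))):
    o1,v1=ray(w,[a]);o2,v2=ray(q,[b]);v1,v2=v1[0],v2[0]
    t=np.linalg.lstsq(np.c_[v1,-v2],o2-o1,rcond=None)[0]
    P=(o1+t[0]*v1+o2+t[1]*v2)/2; print(n,P.round(1),"gap",np.linalg.norm(o1+t[0]*v1-o2-t[1]*v2).round(1),"tool",(np.linalg.inv(R)@[*P,1])[:3].round(1))
# wrist px of tool-frame candidates: tip edge x=+11, z=-k
for k in (0,10,20,25,30,40): print(k,[proj(w,[(R@[x,y,-k,1])[:3]])[0].round(0).tolist() for x,y in ((11,0),(-11,0),(11,14.5))])
print("scene",[ (k,proj(q,[(R@[11,0,-k,1])[:3]])[0].round(0).tolist()) for k in (0,20,25,30,40)])
E
```

```text
[654.79684625   3.46746099  27.68634911]
tip [665.5   8.6  72.1] gap 1.5 tool [ 11.8   0.1 -44.4]
tipL [659.4  13.1  64.8] gap 0.6 tool [  8.4  -6.6 -37.1]
tipR [671.1   4.3  78.5] gap 2.2 tool [ 14.9   6.5 -50.8]
0 [[318.0, 260.0], [319.0, 301.0], [348.0, 260.0]]
10 [[318.0, 267.0], [319.0, 310.0], [350.0, 266.0]]
20 [[318.0, 274.0], [318.0, 319.0], [351.0, 274.0]]
25 [[318.0, 278.0], [318.0, 324.0], [352.0, 278.0]]
30 [[318.0, 282.0], [318.0, 330.0], [353.0, 282.0]]
40 [[318.0, 291.0], [318.0, 342.0], [355.0, 291.0]]
scene [(0, [293.0, 281.0]), (20, [292.0, 275.0]), (25, [292.0, 273.0]), (30, [292.0, 272.0]), (40, [292.0, 269.0])]
```

The two views agree that the closed fingertips end about 44 mm above the reported TCP, so they are now near z = 71, on the clockwise side of the lug. I'll go slightly lower and then move sideways into contact.

Request:
{"name": "apply_moves", "arguments": {"travel": [[0, 0, -4], [0, 0, -8], [0, 0, -8], [-3, 6, -8], [-5.7, 11.7, -8], [-5.7, 11.7, -8]], "delta_rot": [[0, 0, 0], [0, 0, 0], [0, 0, 0], [0, 0, 0], [0, 0, 0], [0, 0, 0]], "hand": [0, 0, 0, 0, 0, 0]}}

```text
time_s: 6.65
ee_pos: [648.6, 16.1, 19.8]
orientation: [-3.059, -0.714, 0.0]
force: [-0.1, 0.3, -0.4]
grip_width: 0.2
```

Request:
{"name": "apply_moves", "arguments": {"travel": [[-1.8, 3.6, 0], [-3.6, 7.2, 0], [-5.4, 10.8, 0], [-5.4, 10.8, 0]], "delta_rot": [[0, 0, 0], [0, 0, 0], [0, 0, 0], [0, 0, 0]], "hand": [0, 0, 0, 0]}}

```text
time_s: 7.05
ee_pos: [643.3, 26.5, 19.7]
orientation: [-3.059, -0.713, 0.0]
force: [-0.3, 0.7, -0.5]
grip_width: -0.3
```

```bash
cat >> h.py <<'E'
def lug(p,c,lo,hi):
    """lug angle by matching the orange pixels with the projected lug top+sides (IoU of the convex hull), coarse when hidden"""
    h=cv2.cvtColor(p["img"],cv2.COLOR_RGB2HSV); m=((h[...,0]>=4)&(h[...,0]<=20)&(h[...,1]>215)&(h[...,2]>90)).astype(np.uint8)
    best=[]
    for f in np.arange(lo,hi,.5):
        a=np.radians(f); r=np.array([np.cos(a),np.sin(a)]); t=np.array([-r[1],r[0]])
        P=[[*(c+R*r+T*t),z] for z in (41,81) for R,T in [(38,-6),(72,-6),(72,6),(38,6)]]
        hull=cv2.convexHull(proj(p,P).astype(np.float32)).astype(int); k=np.zeros_like(m); cv2.fillPoly(k,[hull],1)
        box=cv2.dilate(k,np.ones((15,15))); best.append(((m&k).sum()/max(1,k.sum()+(m&box).sum()-(m&k).sum()),f))
    return max(best)
E
cat > m2.py <<'E'
from h import *
s=status.read_state(); print(np.round(s["ee_pos"],1),np.round(s["force"],1),s["time_s"]); c=np.array([591.7,9.6])
e=np.array(s["ee_pos"][:2])-c; print("tool polar",np.degrees(np.arctan2(e[1],e[0])).round(1),np.hypot(*e).round(1))
for n in ("scene","wrist"):
    p=get(n); print(n,lug(p,c,15,165),angles(p,c)[0])
E
python3 m2.py
```

```text
[643.3  26.5  19.7] [-0.3  0.7 -0.5] 7.05
tool polar 18.2 54.3
scene (np.float64(0.5481283422459893), np.float64(42.0)) {'white': None, 'green': (-33.88, 86, 92.5, -34.4)}
wrist (np.float64(0.6605761316872428), np.float64(40.5)) {'white': (5.32, 9, 35.6, -52.4), 'green': (-34.09, 94, 92.5, -34.4)}
```

Contact: the lug has turned to about 41° and no notable force shows. I'll continue around, turning the tool with the dial.

```bash
python3 - <<'E'
from h import *
s=status.read_state(); c=np.array([591.7,9.6]); e=np.array(s["ee_pos"][:2])
for f in [32,38]+list(range(44,147,6)):
    a=np.radians(f); P=c+55*np.array([np.cos(a),np.sin(a)])-20.5*np.array([-np.sin(a),np.cos(a)])
    print(f,np.round(P-e,1),round(np.radians(f-26.2),3))
E
```

```text
32 [ 5.7 -4.8] 0.101
38 [4.2 1.1] 0.206
44 [2.  6.9] 0.311
50 [-0.7 12.4] 0.415
56 [-4.  17.5] 0.52
62 [-7.9 22.3] 0.625
68 [-12.2  26.7] 0.73
74 [-16.9  30.6] 0.834
80 [-22.  34.] 0.939
86 [-27.5  36.8] 1.044
92 [-33.2  39.1] 1.148
98 [-39.1  40.7] 1.253
104 [-45.2  41.7] 1.358
110 [-51.3  42.1] 1.463
116 [-57.5  41.8] 1.567
122 [-63.5  40.9] 1.672
128 [-69.5  39.4] 1.777
134 [-75.2  37.2] 1.881
140 [-80.7  34.5] 1.986
146 [-85.9  31.1] 2.091
```

Request:
{"name": "apply_moves", "arguments": {"travel": [[5.7, -4.8, 0], [4.2, 1.1, 0], [2, 6.9, 0], [-0.7, 12.4, 0], [-4, 17.5, 0], [-7.9, 22.3, 0], [-12.2, 26.7, 0], [-16.9, 30.6, 0]], "delta_rot": [[0, 0, 0.101], [0, 0, 0.206], [0, 0, 0.311], [0, 0, 0.415], [0, 0, 0.52], [0, 0, 0.625], [0, 0, 0.73], [0, 0, 0.834]], "hand": [0, 0, 0, 0, 0, 0, 0, 0]}}

```text
time_s: 7.95
ee_pos: [627.0, 56.5, 19.8]
orientation: [2.504, 1.896, 0.001]
force: [1.6, -3.3, 0.2]
grip_width: -0.1
```

```bash
python3 m2.py
```

```text
[627.   56.5  19.8] [ 1.6 -3.3  0.2] 7.95
tool polar 53.0 58.7
scene (np.float64(0.2459396751740139), np.float64(73.5)) {'white': (-106.15, 252, 56.5, 74.0), 'green': (-33.88, 86, 92.5, -34.4)}
wrist (np.float64(0.633050520632472), np.float64(74.0)) {'white': (38.63, 14, 41.0, 41.4), 'green': None}
```

Request:
{"name": "apply_moves", "arguments": {"travel": [[-5.1, 3.4, 0], [-10.6, 6.2, 0], [-16.3, 8.5, 0], [-22.2, 10.1, 0], [-28.3, 11.1, 0], [-34.4, 11.5, 0], [-40.6, 11.2, 0], [-46.6, 10.3, 0]], "delta_rot": [[0, 0, 0.105], [0, 0, 0.21], [0, 0, 0.314], [0, 0, 0.419], [0, 0, 0.524], [0, 0, 0.629], [0, 0, 0.733], [0, 0, 0.838]], "hand": [0, 0, 0, 0, 0, 0, 0, 0]}}

```text
time_s: 8.85
ee_pos: [580.9, 66.7, 19.9]
orientation: [1.521, 2.748, 0.001]
force: [3.7, -0.9, 0.3]
grip_width: 0.2
```

```bash
python3 m2.py
```

```text
[580.9  66.7  19.9] [ 3.7 -0.9  0.3] 8.85
tool polar 100.7 58.2
scene (np.float64(0.2422062350119904), np.float64(119.0)) {'white': (-58.49, 248, 56.7, -58.3), 'green': (-33.88, 86, 92.5, -34.4)}
wrist (np.float64(0.6126910427548848), np.float64(122.5)) {'white': (87.68, 14, 40.7, 89.6), 'green': None}
```

Request:
{"name": "apply_moves", "arguments": {"travel": [[-6, -1.5, 0], [-11.7, -3.7, 0], [-17.2, -6.4, 0], [-18.9, -7.4, 0], [-18.9, -7.4, 0]], "delta_rot": [[0, 0, 0.105], [0, 0, 0.209], [0, 0, 0.314], [0, 0, 0.349], [0, 0, 0.349]], "hand": [0, 0, 0, 0, 0]}}

```text
time_s: 9.45
ee_pos: [561.5, 59.3, 19.8]
orientation: [-1.029, -2.968, -0.0]
force: [0.9, -0.4, -0.8]
grip_width: 0.0
```

```bash
python3 m2.py; python3 m.py
```

```text
[561.5  59.3  19.8] [ 0.9 -0.4 -0.8] 9.45
tool polar 121.3 58.2
scene (np.float64(0.3569620253164557), np.float64(143.0)) {'white': (-37.98, 243, 56.5, -37.8), 'green': (-33.87, 86, 92.5, -34.4)}
wrist (np.float64(0.607555898226677), np.float64(142.0)) {'white': (107.41, 14, 40.8, -70.6), 'green': None}
[561.5  59.4  19.7] [0.1 0.2 0.8] 9.55 joint6 -0.85
top {'white': (75.84, 54, 52.7, -88.6), 'green': None}
scene {'white': (-37.98, 243, 56.4, -37.8), 'green': (-33.88, 86, 92.5, -34.4)}
wrist {'white': (107.42, 15, 41.0, -71.1), 'green': None}
tool angle about axis 121.2 58.2
```

Request:
{"name": "apply_moves", "arguments": {"travel": [[-1, -0.7, 0], [-2, -1.3, 0], [-3, -2, 0], [-3, -2, 0]], "delta_rot": [[0, 0, 0.02], [0, 0, 0.04], [0, 0, 0.061], [0, 0, 0.061]], "hand": [0, 0, 0, 0]}}

```text
time_s: 10.1
ee_pos: [558.2, 57.3, 19.7]
orientation: [0.93, 3.001, -0.0]
force: [2.0, 1.2, -0.2]
grip_width: -0.2
```

```bash
python3 m2.py
```

```text
[558.2  57.3  19.7] [ 2.   1.2 -0.2] 10.1
tool polar 125.0 58.3
scene (np.float64(0.38402061855670105), np.float64(143.5)) {'white': (-34.49, 241, 56.5, -34.5), 'green': (-33.87, 86, 92.5, -34.5)}
wrist (np.float64(0.6003476917133475), np.float64(145.5)) {'white': (111.27, 14, 41.1, -68.4), 'green': None}
```

Both line slopes now read −34.5°. I'll back off, lift away, and check with clear views.

Request:
{"name": "apply_moves", "arguments": {"travel": [[4, 6, 0], [8.5, 12.4, 0], [8.5, 12.4, 0], [8.5, 12.4, 40], [8.5, 12.4, 85], [8.5, 12.4, 130], [8.5, 12.4, 170], [8.5, 12.4, 170]], "delta_rot": [[0, 0, 0], [0, 0, 0], [0, 0, 0], [0, 0, 0], [0, 0, 0], [0, 0, 0], [0, 0, 0], [0, 0, 0]], "hand": [0, 0, 0, 0, 0, 0, 0, 0]}}

```text
time_s: 11.0
ee_pos: [569.9, 70.3, 195.2]
orientation: [0.928, 2.993, 0.005]
force: [-0.1, 0.6, -0.0]
grip_width: 0.3
```

Request:
{"name": "apply_moves", "arguments": {"travel": [[-20, 48, 20], [-20, 96, 20], [-20, 144, 20], [-20, 190, 20], [-20, 230, 20], [-20, 230, 20], [-20, 230, 20], [-20, 230, 20]], "delta_rot": [[0, 0, 0], [0, 0, 0], [0, 0, 0], [0, 0, 0], [0, 0, 0], [0, 0, 0], [0, 0, 0], [0, 0, 0]], "hand": [0, 0, 0, 0, 0, 0, 0, 0]}}

```text
time_s: 11.8
ee_pos: [546.5, 299.1, 209.2]
orientation: [-0.931, -3.0, 0.001]
force: [0.3, 0.6, 0.0]
grip_width: -0.3
```

```bash
python3 - <<'E'
from h import *
s=status.read_state(); print(np.round(s["ee_pos"],1),np.round(s["force"],1),s["time_s"])
for n in ("top","scene"):
    p=get(n); c,R,k=center(p,[591.7,9.6]); o,im=angles(p,c); print(n,c.round(2),R.round(1),k,o)
    if n=="scene": cv2.imwrite("pics/f6.png",np.hstack([cv2.resize(np.rot90(im),(400,400)),cv2.resize(p["img"],(400,400))])[:,:,::-1])
p=get("top")
for n,z in [("jar",70),("screwdriver",10),("crook",18)]:
    for r in silhouettes(p,n)[:1]: print(n,r["extent"],onplane(p,[cen(r["mask"])],z).round(1))
E
```

```text
[546.5 299.1 209.2] [0.3 0.6 0. ] 11.8
top [591.44   9.32] 79.4 178 {'white': (-34.29, 271, 56.7, -34.3), 'green': (-34.41, 68, 92.7, -34.8)}
scene [592.11   9.92] 79.6 173 {'white': (-34.98, 234, 56.5, -34.5), 'green': (-34.19, 87, 92.5, -34.5)}
jar [213.1, 236.4, 245.6, 268.1] [[627.6 207.5]]
screwdriver [418.3, 194.0, 438.0, 288.6] [[ 560.5 -191.6]]
crook [282.1, 151.8, 346.5, 202.2] [[776.5  28.8]]
```

View pics/f6.png

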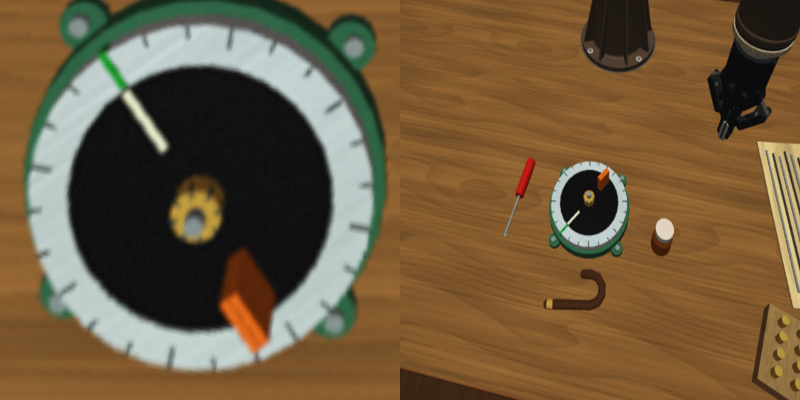

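The two fixed cameras disagree slightly: +0.1° from top and −0.8° from scene, with equal line slopes. A close wrist look will settle it.

Request:
{"name": "apply_moves", "arguments": {"travel": [[144, -357, 0], [144, -357, 0], [144, -357, 0], [144, -357, 0], [144, -357, 0], [144, -357, 0], [144, -357, 0], [144, -357, 0]], "delta_rot": [[0, 0, 0], [0, 0, 0], [0, 0, 0], [0, 0, 0], [0, 0, 0], [0, 0, 0], [0, 0, 0], [0, 0, 0]], "hand": [0, 0, 0, 0, 0, 0, 0, 0]}}

```text
time_s: 12.9
ee_pos: [691.5, -60.9, 209.8]
orientation: [0.934, 2.999, -0.0]
force: [0.6, -0.1, 0.1]
grip_width: 0.0
```

Request:
{"name": "apply_moves", "arguments": {"travel": [[0, 0, 0], [0, 0, 0], [0, 0, 0]], "delta_rot": [[0, 0, 0], [0, 0, 0], [0, 0, 0]], "hand": [0, 0, 0]}}

```text
time_s: 13.2
ee_pos: [690.3, -56.5, 209.7]
orientation: [-0.931, -3.0, -0.0]
force: [-0.1, 0.6, -0.1]
grip_width: -0.1
```

```bash
python3 - <<'E'
from h import *
s=status.read_state(); print(np.round(s["ee_pos"],1),s["time_s"],np.round(s["qvel"],3))
p=get("wrist"); c,R,k=center(p,[591.7,9.6]); o,im=angles(p,c); print(c.round(2),R.round(1),k,o)
cv2.imwrite("pics/f7.png",np.hstack([cv2.resize(np.rot90(im),(400,400)),cv2.resize(p["img"],(400,300),).copy() if 0 else cv2.resize(p["img"],(400,400))])[:,:,::-1])
E
```

```text
[690.3 -56.5 209.7] 13.2 [ 0.015 -0.006  0.002 -0.003 -0.     0.   ]
[592.58   8.27] 79.5 131 {'white': (-34.55, 237, 56.2, -34.5), 'green': (-34.42, 84, 92.4, -33.9)}
```

View pics/f7.png

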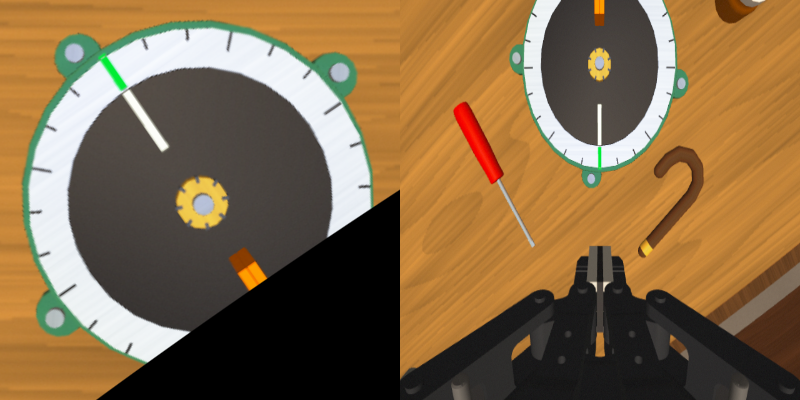

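The close view shows the white and green lines end to end, within about 0.15°. The arm is clear and nothing else has moved, so I'm handing in.

```bash
python3 -c "
from bench import job; print(job.job_done())"
```

```text
the job is handed in; nothing more can be done
None
```

I pushed the lug about 119° counterclockwise with the closed fingertips, without pinching it. The white index line now lines up with the long green line. I then took the fingers away and handed the job in at about 13 s.

**First push missed:** the fingertips passed over the lug without touching it. The closed fingertips showed about 44 mm above the reported TCP. I went back, lowered the tool and repeated the push. The largest force I read was about 4 N.

**Last checks of white against green:**

| Camera | White | Green | Difference |
|---|---|---|---|
| wrist, close up | −34.55° | −34.42° | about 0.1° |
| top | −34.29° | −34.41° | about 0.1° |
| scene | −34.98° | −34.19° | about 0.8° |

The scene camera disagrees when measured by position. Its line slopes both read −34.5°, so I put that down to a small error in the fitted centre. In the close wrist picture the two lines run end to end.

The jar, screwdriver and crook measured within about 2 mm of where they started, which is within measuring error.

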